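Light the chopping board with the clutch-arm lamp

ROBOT

A 6-joint arm with a two-finger parallel gripper is mounted at the origin on a cart in front of the work surface, level with it; the furniture and walls round the work are solid. World frame = base frame: x ahead of the robot, y to its left, z up, the work surface at z = 0. Lengths are in m, angles in rad, forces in N, time in s.
With the tool pointing down it reaches from about 0.325 to 0.85 m from the base axis. Payload 15.5 kg.
Tool frame: the origin (TCP) lies between the finger pads, 19 mm behind the fingertips; this is the grasp point; z points along the fingers, y is the line along which they close (so a half turn about z gives the same grasp; the last joint's range is limited). The gripper opens to 91 mm and grips with 3 to 60 N. Pads are 32 mm wide; open, the fingers measure 118 mm over their backs; the gripper's body (76 mm by 178 mm) begins 60 mm behind the grasp point.
Start: joints at [1.103, 0.494, 1.345, -0, 1.302, -0.096], TCP at [0.227, 0.582, 0.233] pointing down, gripper open.
Joint ranges: [-2.91, 2.91], [-0.82, 2.16], [0.22, 2.67], [-1.22, 4.37], [0.12, 2.79], [-3.08, 3.08]. Speed limits (rad/s): [1.89, 1.89, 2.57, 3.01, 3.01, 3.01].

INTERFACE

Orientations are given as a unit quaternion [x, y, z, w].
In Python, from rig import status, vision, workorder, look_for gives the robot as it stands.
- The arm moves only by the tool move_arm, never from a script. Its arguments are lists of equal length, an entry for each row: "grip": the finger opening in mm, from 0 to 91.2; "translation": the shift along the tool's x, y, z in units of 40 mm (1.0 is 40 mm), a list of three; "twist": the turn about the tool's z in units of 6 degrees (1.0 is 6 degrees). A call has 1 to 12 rows; each row shifts and turns the commanded pose from where the row before left it, along the tool's axes as they then stand; what a row does not reach is not made up. A row lasts 1/12 s, in which the tool goes at most 41.7 mm and 7.16 degrees, less where a joint would pass 70% of its speed; a pose out of reach is approached as far as the arm can. A call is refused whole if a number of a shift passes 1 or a number of a turn 1, either way. A call with a gripper value outside its range is refused whole. The fingers move at their own pace and stop on an object; "newtons" is the grip in N (left out, the last holds). Time passes only in rows, so rows that do not move let the fingers close. It gives the time, the measured TCP pose, the force, the opening and the grip force at its end, in the units of the state.
- status.observe(): the state, without advancing time (a new reading comes with each control period).
- vision.capture(name): name is "scene" or "top" or "wrist"; returns a dict with "color" (480x640x3 uint8, red, green, blue), "fov_y" (degrees; the focal length in pixels is half the picture's height over the tangent of half this angle, whatever the lens; pixels are square), "cx", "cy" (the principal point, pixels), "rvec" (rotation vector, rad) and "tvec" (3), from world to camera coordinates, as OpenCV has them. Camera axes: x right, y down, z forward; pixel columns grow to the right and rows downward; lengths in m; the calibration is good to about 2 mm. A picture is of the moment at which its call begins. There is no depth.
- workorder.finish_job(): hands the job in; it is judged then, once.
Trained networks look in a picture, given as the dict that the camera call returned (one of the last four; its "shot" number tells which), for a name from the list of things; names that differ only in an ending like _2 or _b are one class to them, and where a whole thing is asked for, a point or a joint stands for the part that bears it (a point fixed in the world has none). Each returns a list of dicts, best first, with "p" (0 to 1); they miss things now and then, are a little off and sometimes report something else, mostly with a low value. They report only what shows in the picture. A call takes as long as a camera call. They do not tell look-alikes from the thing itself.
- look_for(picture, name): "uv" ([column, row] in pixels, amid what is visible of it).
The state is a dict: "time": time; "q": joint angles; "dq": joint speeds; "joint_efforts": joint torques, N m; "tcp_pos": TCP position; "eef_rot": TCP orientation; "ft_force": force on the tool from outside, world axes, zero at the start; "torque": the same for the moment, N m; "finger_gap": finger opening in m; "grip_force": force on a finger pad.
Only numpy, scipy, OpenCV 4.12 (cv2) and the standard library are available. Lean on these libraries where they do the work, as an engineer would, in place of code of your own. Each camera call takes 0.05 s, during which the arm holds its last target. There are 200 camera calls.

TASK

Stand the lamp on the worktop beside the chopping board and set its arm level, so that the light bar lies flat and its middle is straight above the garlic; the arm must stay there when you let go. Carry the lamp upright and set it down rather than dropping it, and leave the board and the things on it and around it where they are.

Things in the scene. Friction and masses are not known exactly. Their poses are not given: they have to be found in the camera images.
- lamp: Cordless dark-grey table lamp, 0.92 kg in all. Round foot 140 mm across, 20 mm thick; from its middle rises a square post 18 x 18 mm (sides along the lamp's x, y), top at 306 mm, a 32 mm square black collar on it from 219 to 253 mm: the top 53 mm are bare, to grip from above across either pair of sides. The arm sticks out on its +x side. Origin: centre of the foot's underside, z up the post.
- post_grip (a point): Point on the post's axis 285 mm above the foot's underside, a good place for the finger pads (TCP) when carrying the lamp. Axes as the lamp's.
- lamp_arm (a joint): Elevation of the arm above level in rad: 0 is level, negative droops; range -1.25 to 0.6. A friction hinge (0.16 N m) that stays wherever it is left, without spring or stop at level. With the arm's weight about 0.25 N m lifts it.
- lamp_hinge (a point): Hinge axis of the arm: 30 mm in +x and 235 mm up from the lamp's origin; the axis runs along the lamp's y, a small steel clutch knob on its +y end reaches 22 mm from the middle. Axes as the lamp's.
- lamp_pinch (a point): Point on the arm's axis 135 mm out from the hinge. The arm is a bare square bar, 10 x 10 mm, from 10 to 163 mm out from the hinge; pinched here from above across its width (y) it can be swung about the hinge, turning between the pads. x along the arm outward, y along the hinge axis.
- light_bar (a point): Middle of the light bar at the end of the arm, 180 mm out from the hinge (210 mm from the post's axis when level). The bar is 120 mm long across the arm (y), 34 mm wide (x) and 14 mm thick; z is its upper side, a white strip below gives the light.
- board: Bamboo chopping board lying on the worktop, 395 mm (its x, which points roughly to the robot's left) by 309 mm (its y, roughly towards the robot) by 19 mm thick. Origin: centre of its underside.
- garlic: Bulb of garlic, about 50 mm across and 51 mm high, on the left (+y) half of the board. Origin: centre of its underside.
- lemon: Lemon, 76 x 56 x 55 mm, lying on the right half of the board. Origin: centre of its underside. Bystander.
- peeler: Green-handled peeler, 170 x 25 x 18 mm, lying on the right half of the board. Origin: centre of its underside. Bystander.
- mug: White cup with a handle, 61 mm wide, 51 mm high, on the worktop behind the lamp. Origin: centre of its underside. Bystander.
- pepper_mill: Wooden pepper mill, 58 mm wide and 170 mm high, on the worktop behind. Origin: centre of its underside. Bystander.
Things that resemble listed ones, but are neither listed nor needed, are in the scene too. Of the things like the garlic, leave any that is orange; of the rest the smaller one is meant.

How it is judged:
At the end, for the whole second after the job is handed in: The lamp stands flat and still on the worktop (not on the board), its arm holds still with the light bar level within 4.5 degrees, and the middle of the bar is within 35 mm, seen from above, of the garlic's centre (height (world z) of lamp below 0.006 m and angle between lamp's own z axis and vertical below 0.04 rad and angle between light_bar's own z axis and vertical below 0.08 rad and horizontal distance between light_bar and garlic below 0.035 m and velocity of joint lamp_arm between -0.02 and 0.02 rad/s and linear speed of lamp below 0.01 m/s); the robot touches nothing.
It fails at once if the lamp is tipped more than 25 degrees (angle between lamp's own z axis and vertical above 0.44 rad).
It fails at once if the lamp is dropped or flung (faster than 1 m/s) (linear speed of lamp above 1 m/s).
It fails at once if the garlic is moved more than 20 mm (distance of garlic from where it was at the start of the episode above 0.02 m).
It fails at once if the board is moved more than 15 mm (distance of board from where it was at the start of the episode above 0.015 m).
It fails at once if the lemon, peeler, mug or pepper mill is moved more than 25 mm (distance of any of lemon, peeler, mug, pepper_mill from where it was at the start of the episode above 0.025 m).
It also fails if it takes over 51 s, if anything falls off the work surface, if the arm or the gripper's body presses on something with over 40 N, if the wrist force passes 120 N, or if a joint passes its speed limit or range.

## Working session

There is one attempt and no reset: what is moved stays moved. The work goes in short steps, Python scripts to look and compute and a tool call to move; the robot and the scene stay as the last step left them, time stands still between calls to the robot, and variables do not carry over. Pictures are saved under pics/ and viewed, at most 10 in all, crops included, and the job is handed in when it is done.

Besides the shell and the picture viewer there is one more tool, called as name(argument=value, ...) on one line, values as JSON. move_arm: Moves the arm, as the interface text tells. Its arguments: {"type":"object","properties":{"grip":{"type":"array"},"translation":{"type":"array"},"twist":{"type":"array"},"newtons":{"type":"number"}},"required":["grip","translation","twist"]}

```bash
mkdir -p pics
cat > h.py <<'E'
import numpy as np, cv2
from scipy.spatial.transform import Rotation as R
from rig import status, vision, workorder, look_for
def cam(p):
    f=240/np.tan(np.radians(p["fov_y"])/2)
    K=np.array([[f,0,p["cx"]],[0,f,p["cy"]],[0,0,1]])
    return K,R.from_rotvec(np.ravel(p["rvec"])).as_matrix(),np.ravel(p["tvec"])
def ray(p,uv):
    K,M,t=cam(p); return -M.T@t, M.T@np.linalg.solve(K,[uv[0],uv[1],1])
def at_z(p,uv,z):
    c,d=ray(p,uv); return c+d*(z-c[2])/d[2]
def proj(p,X):
    K,M,t=cam(p); x=K@(M@np.asarray(X,float)+t); return x[:2]/x[2]
def save(p,n): cv2.imwrite(f"pics/{n}.png",p["color"][:,:,::-1])
E
python3 - <<'E'
from h import *
import pickle
np.set_printoptions(precision=3,suppress=True)
D={}
for c in("top","scene"):
    p=vision.capture(c); save(p,c+"0"); D[c]=p
    print(c,"cam",ray(p,(320,240))[0])
    for n,z in(("lamp",.1),("garlic",.045),("board",.019),("lemon",.045),("peeler",.03),("mug",.03),("pepper_mill",.1),("light_bar",.1),("lamp_hinge",.235)):
        print(n,[(np.round(r["uv"]),round(r["p"],2),at_z(p,r["uv"],z)[:2]) for r in look_for(p,n)])
pickle.dump(D,open("d0.pkl","wb"))
s=status.observe();print(s)
E
```

```text
top cam [0.481 0.05  1.399]
lamp [(array([207., 268.]), 0.83, array([0.492, 0.309]))]
garlic [(array([199., 220.]), 0.77, array([0.624, 0.344])), (array([342., 284.]), 0.51, array([ 0.453, -0.044]))]
board [(array([372., 264.]), 0.79, array([ 0.508, -0.128]))]
lemon [(array([425., 230.]), 0.9, array([ 0.603, -0.269]))]
peeler [(array([399., 272.]), 0.67, array([ 0.488, -0.199]))]
mug [(array([235., 185.]), 0.58, array([0.724, 0.252]))]
pepper_mill [(array([276., 166.]), 0.86, array([0.762, 0.135])), (array([205., 271.]), 0.66, array([0.486, 0.313]))]
light_bar [(array([249., 264.]), 0.73, array([0.506, 0.2  ]))]
lamp_hinge [(array([210., 268.]), 0.93, array([0.491, 0.276]))]
scene cam [0.294 0.66  0.829]
lamp [(array([304., 412.]), 0.73, array([0.469, 0.359]))]
garlic [(array([383., 272.]), 0.77, array([ 0.457, -0.035])), (array([229., 398.]), 0.73, array([0.621, 0.366])), (array([266., 312.]), 0.55, array([0.651, 0.167]))]
board [(array([375., 259.]), 0.67, array([ 0.492, -0.091])), (array([319., 324.]), 0.21, array([0.543, 0.135]))]
lemon [(array([359., 195.]), 0.68, array([ 0.604, -0.284]))]
peeler []
mug [(array([218., 337.]), 0.72, array([0.719, 0.252]))]
pepper_mill [(array([224., 278.]), 0.81, array([0.75 , 0.158]))]
light_bar [(array([315., 326.]), 0.95, array([0.523, 0.195]))]
lamp_hinge [(array([304., 415.]), 0.85, array([0.436, 0.418]))]
{'time': 1.0, 'q': array([ 1.104,  0.494,  1.345, -0.   ,  1.303, -0.095]), 'dq': array([ 0.001, -0.   , -0.001, -0.   ,  0.   ,  0.001]), 'joint_efforts': array([ -0.006, -87.873, -38.223,   0.07 ,   0.044,   0.   ]), 'tcp_pos': array([0.227, 0.582, 0.233]), 'eef_rot': array([ 0.185,  0.983, -0.   , -0.   ]), 'ft_force': array([-0.16 , -0.005,  0.114]), 'torque': array([ 0.024,  0.064, -0.085]), 'grip_force': 0.0, 'finger_gap': 0.09117461060466482}
```

View pics/top0.png

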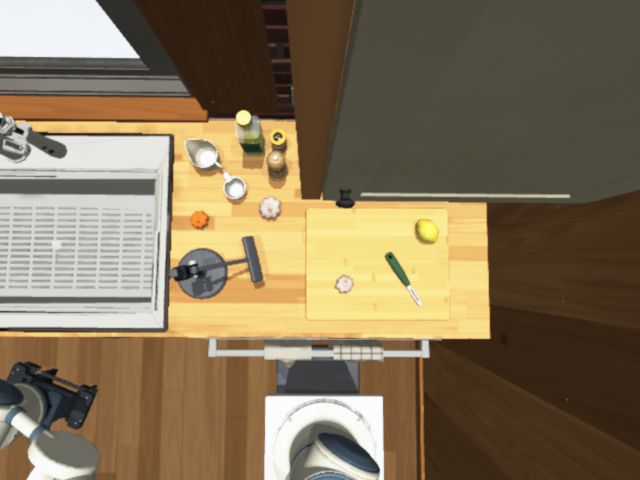

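View pics/scene0.png

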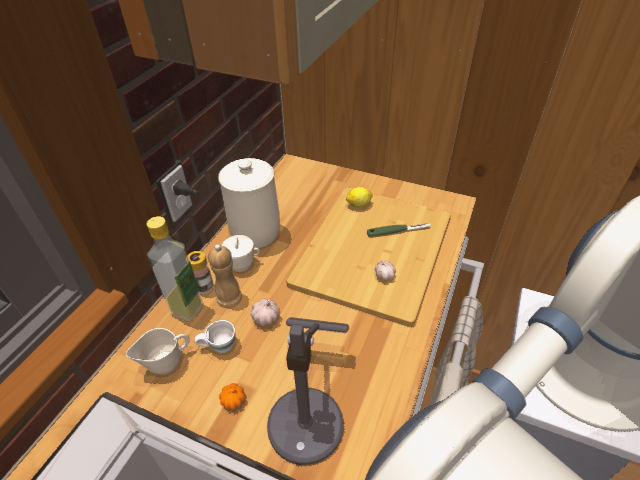

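Top view: garlic-like things are at (342,284), small and white on the board's left half; at (270,208), larger and white on the worktop; and at (199,220), orange. The first fits: not orange, smaller, on the board. The lamp's foot is near (202,273), with its arm pointing right to the bar at (252,259). A wall cabinet hangs above the rear right, with its corner near (303,200). I'll confirm these in enlarged crops.

Run:
```python
from h import *
import pickle
D=pickle.load(open("d0.pkl","rb"))
def crop(c,x,y,w,h,s): return cv2.resize(D[c]["color"][y:y+h,x:x+w,::-1],None,fx=s,fy=s,interpolation=cv2.INTER_CUBIC)
a=crop("top",160,195,200,120,4)            # 800x480
cv2.imwrite("pics/c1.png",a)
b=crop("scene",220,235,200,240,2.5)
cv2.imwrite("pics/c2.png",b)
```

```text
(no output)
```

View pics/c1.png

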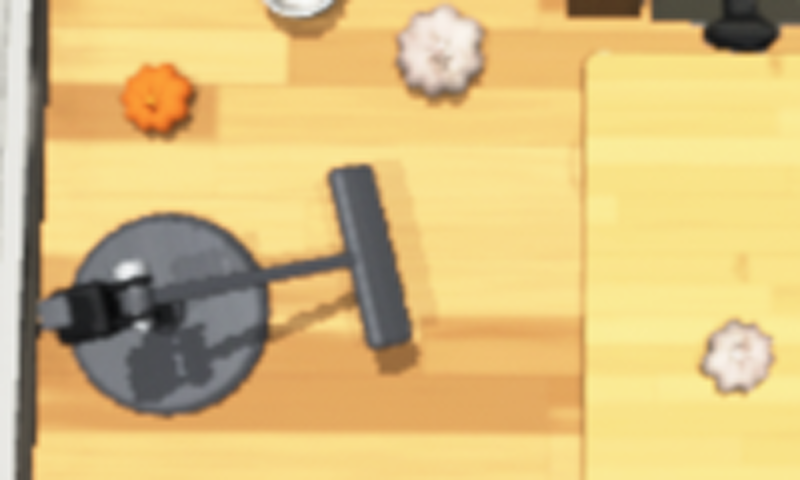

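View pics/c2.png

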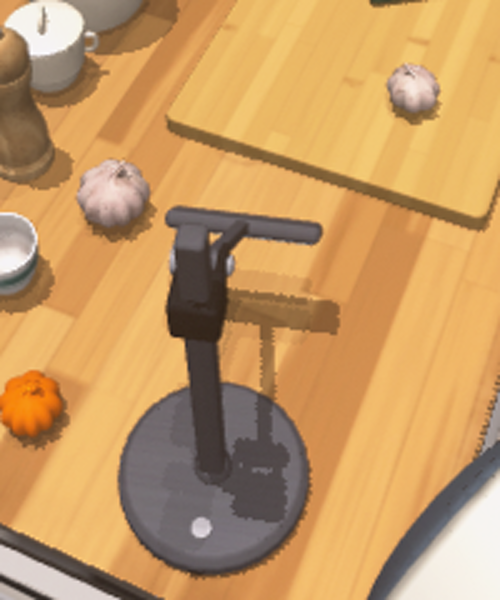

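```bash
cat >> h.py <<'E'
def tri(pu):
    A=np.zeros((3,3));b=np.zeros(3)
    for p,uv in pu:
        c,d=ray(p,uv);d/=np.linalg.norm(d);P=np.eye(3)-np.outer(d,d);A+=P;b+=P@c
    X=np.linalg.solve(A,b); return X,[np.round(proj(p,X)-uv,1) for p,uv in pu]
E
python3 - <<'E'
from h import *
import pickle
np.set_printoptions(precision=3,suppress=True)
D=pickle.load(open("d0.pkl","rb"));T,S=D["top"],D["scene"]
ct=lambda x,y:np.array((x/4+160,y/4+195)); cs=lambda x,y:np.array((x/2.5+220,y/2.5+235))
print("foot top z.02",at_z(T,ct(169,314),.02),"left/right",at_z(T,ct(70,314),.02)[1]-at_z(T,ct(268,314),.02)[1])
print("foot scene",at_z(S,cs(214,477),.02))
print("post top z.306",at_z(T,ct(50,312),.306), at_z(S,cs(193,233),.306))
print("bar",tri([(T,ct(371,257)),(S,cs(244,226))]))
print("bar e1",tri([(T,ct(352,170)),(S,cs(173,216))]),"e2",tri([(T,ct(391,343)),(S,cs(317,233))]))
print("garlic",tri([(T,ct(738,357)),(S,cs(414,90))]),at_z(T,ct(738,357),.045))
print("board left edge",at_z(T,ct(584,200),.019),at_z(T,ct(584,440),.019),"corners scene",at_z(S,(410,318),.019),at_z(S,(289,283),.019))
print("cabinet corner",tri([(T,(302,200)),(S,(296,82))]),tri([(T,(302,200)),(S,(288,72))]))
print("counter front",at_z(T,(200,331),0),at_z(T,(300,338),0),"sink",at_z(T,(170,250),0))
print("big garlic",at_z(T,(270,208),.03),"orange",at_z(T,(199.5,220),.02))
print("plug thing",at_z(T,(345,200),.1))
E
```

```text
foot top z.02 [0.479 0.337 0.02 ] left/right 0.13476693998725342
foot scene [0.476 0.349 0.02 ]
post top z.306 [0.48  0.342 0.306] [0.479 0.34  0.306]
bar (array([0.518, 0.192, 0.1  ]), [array([-0.1, -0.4]), array([0.6, 0. ])])
bar e1 (array([0.573, 0.205, 0.1  ]), [array([-0. , -0.1]), array([0.1, 0. ])]) e2 (array([0.463, 0.178, 0.102]), [array([-0.1, -0.5]), array([0.6, 0. ])])
garlic (array([ 0.453, -0.051,  0.035]), [array([-0. , -0.1]), array([0.1, 0. ])]) [ 0.453 -0.05   0.045]
board left edge [0.559 0.055 0.019] [0.396 0.053 0.019] corners scene [0.367 0.046 0.019] [0.653 0.057 0.019]
cabinet corner (array([0.607, 0.059, 0.517]), [array([0.9, 2.3]), array([-2.8, -0.3])]) (array([0.611, 0.062, 0.533]), [array([-0.5, -1.2]), array([1.5, 0.2])])
counter front [0.322 0.343 0.   ] [0.305 0.069 0.   ] sink [0.543 0.433 0.   ]
big garlic [0.66  0.155 0.03 ] orange [0.626 0.349 0.02 ]
plug thing [ 0.674 -0.047  0.1  ]
```

Confirmed in the crops: the small white bulb on the board, top (344.5,284), is the garlic at (0.453,-0.051). The lamp stands at (0.479,0.340). Its arm points along yaw -75.7° and droops about 0.82 rad; the bar at z 0.10 agrees with that geometry. The target at the same yaw is (0.401,0.152), about 28 mm clear of the board. First move: rise, and turn tool y onto lamp y.

move_arm(grip=[91,91,91,91,91,91,91,91,91,91,91], translation=[[0,0,-0.32],[0,0,-0.32],[0,0,-0.32],[0,0,-0.32],[0,0,-0.32],[0,0,-0.32],[0,0,-0.32],[0,0,-0.32],[0,0,-0.32],[0,0,-0.32],[0,0,0]], twist=[0.91,0.91,0.91,0.91,0.91,0.91,0.91,0.91,0.91,0.91,0])

```text
time: 1.92
tcp_pos: [0.2274, 0.583, 0.3632]
eef_rot: [0.617, 0.787, 0.002, -0.0]
ft_force: [-0.4, 1.0, 0.4]
finger_gap: 0.0908
grip_force: 0.0
```

```bash
cat >> h.py <<'E'
def go(X,s=None):
    "units of 40 mm along tool axes from measured TCP to X"
    s=s or status.observe(); M=R.from_quat(s["eef_rot"])
    print("tcp",np.round(s["tcp_pos"],4),"ty heading",np.round(np.degrees(np.arctan2(*M.as_matrix()[1::-1,1])),2),"t",round(s["time"],2),
      "units",np.round(M.inv().apply(np.array(X)-s["tcp_pos"])/.04,3))
E
python3 -c "
from h import *
go([.479,.340,.36])"
```

```text
tcp [0.2274 0.583  0.3632] ty heading 13.81 t 1.92 units [-7.402  4.657  0.071]
```

move_arm(grip=[91,91,91,91,91,91,91,91,91,91,91,91], translation=[[-0.74,0.466,0],[-0.74,0.466,0],[-0.74,0.466,0],[-0.74,0.466,0],[-0.74,0.466,0],[-0.74,0.466,0],[-0.74,0.466,0],[-0.74,0.466,0],[-0.74,0.466,0],[-0.74,0.466,0],[0,0,0],[0,0,0]], twist=[0,0,0,0,0,0,0,0,0,0,0,0])

```text
time: 2.92
tcp_pos: [0.4809, 0.3392, 0.3598]
eef_rot: [0.615, 0.789, -0.0, -0.0]
ft_force: [-0.2, 0.7, 0.2]
finger_gap: 0.0911
grip_force: 0.0
```

```bash
python3 -c "
from h import *
go([.479,.340,.285])
p=vision.capture('wrist');save(p,'w1')
for z in (.306,.3,.29):print(z,proj(p,[.479,.340,z]))
print([ (r['uv'],r['p']) for r in look_for(p,'post_grip')])
M=R.from_euler('z',-75.7,degrees=True)
for q in ((9,9),(9,-9),(-9,-9),(-9,9)):
  u=proj(p,np.array([.479,.340,.306])+M.apply([*np.array(q)/1000,0]));c=p['color'];cv2.circle(c,tuple(int(round(v)) for v in u),3,(255,0,0),-1)
save(p,'w1m')
"
```

```text
tcp [0.4809 0.3392 0.3598] ty heading 14.11 t 2.92 units [ 0.031 -0.04   1.869]
0.306 [315.57976879 262.59632762]
0.3 [315.67800093 258.75233271]
0.29 [315.83097077 252.76635566]
[([318.9, 193.3], 0.86)]
```

View pics/w1m.png

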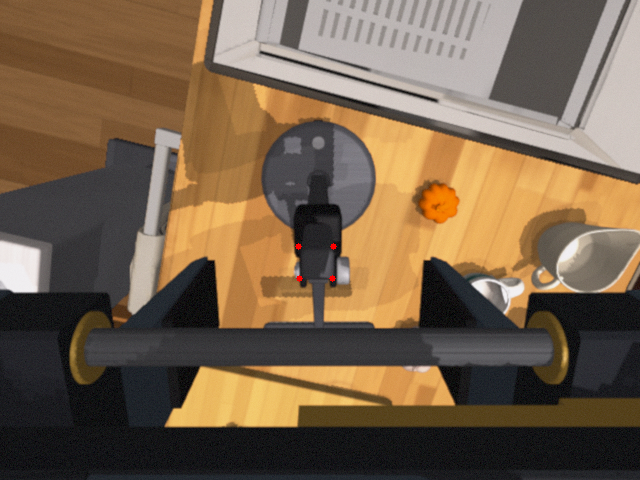

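The post top shows at (319,264), within 2 mm of the prediction and square to the fingers. Descend and grip.

move_arm(grip=[91,91,91,91,91,0,0,0,0,0,0,0], translation=[[0,0,0.47],[0,0,0.47],[0,0,0.47],[0,0,0.46],[0,0,0],[0,0,0],[0,0,0],[0,0,0],[0,0,0],[0,0,0],[0,0,0],[0,0,0]], twist=[0,0,0,0,0,0,0,0,0,0,0,0], newtons=50)

```text
time: 4.02
tcp_pos: [0.48, 0.3406, 0.2862]
eef_rot: [0.615, 0.789, 0.0, 0.0]
ft_force: [-0.4, -0.1, -0.7]
finger_gap: 0.0473
grip_force: 0.0
```

```bash
python3 -c "
from h import *
go([.402,.152,.285])"
```

```text
tcp [0.48   0.3406 0.2862] ty heading 14.1 t 4.02 units [-4.099 -3.041  0.028]
```

Fingers still closing; wait, then lift 50 mm.

move_arm(grip=[0,0,0,0,0,0,0,0,0], translation=[[0,0,0],[0,0,0],[0,0,0],[0,0,0],[0,0,0],[0,0,0],[0,0,0],[0,0,0],[0,0,0]], twist=[0,0,0,0,0,0,0,0,0])

```text
time: 4.77
tcp_pos: [0.4799, 0.3406, 0.2859]
eef_rot: [0.615, 0.789, -0.0, -0.0]
ft_force: [-1.1, 1.0, -0.1]
finger_gap: 0.0176
grip_force: 50.0
```

move_arm(grip=[0,0,0,0,0,0,0,0], translation=[[0,0,-0.1],[0,0,-0.2],[0,0,-0.25],[0,0,-0.25],[0,0,-0.25],[0,0,-0.2],[0,0,0],[0,0,0]], twist=[0,0,0,0,0,0,0,0])

```text
time: 5.43
tcp_pos: [0.4801, 0.3407, 0.3365]
eef_rot: [0.615, 0.789, 0.0, 0.0]
ft_force: [-0.0, -0.3, -10.9]
finger_gap: 0.0179
grip_force: 50.0
```

```bash
python3 -c "
from h import *
go([.402,.152,.285])"
```

```text
tcp [0.4801 0.3407 0.3365] ty heading 14.1 t 5.43 units [-4.101 -3.044  1.282]
```

move_arm(grip=[0,0,0,0,0,0,0,0,0,0,0,0], translation=[[-0.1,-0.07,0],[-0.2,-0.15,0],[-0.3,-0.22,0],[-0.4,-0.3,0],[-0.5,-0.37,0],[-0.55,-0.41,0],[-0.55,-0.41,0],[-0.5,-0.37,0],[-0.4,-0.3,0],[-0.3,-0.22,0],[-0.2,-0.15,0],[-0.1,-0.07,0]], twist=[0,0,0,0,0,0,0,0,0,0,0,0])

```text
time: 6.43
tcp_pos: [0.4008, 0.1505, 0.3358]
eef_rot: [0.615, 0.788, -0.0, -0.0]
ft_force: [-0.1, -0.2, -9.9]
finger_gap: 0.0178
grip_force: 50.0
```

```bash
python3 -c "
from h import *
go([.402,.152,.286])
p=vision.capture('top');save(p,'t2')
print([ (r['uv'],r['p'],at_z(p,r['uv'],.045)) for r in look_for(p,'garlic')])
"
```

```text
tcp [0.4008 0.1505 0.3358] ty heading 14.04 t 6.43 units [0.029 0.038 1.244]
[([270.3, 208.7], 0.94, array([0.65599525, 0.15258731, 0.045     ])), ([343.5, 282.2], 0.63, array([ 0.4587456 , -0.04732414,  0.045     ])), ([200.9, 219.2], 0.54, array([0.62545503, 0.34001857, 0.045     ]))]
```

View pics/t2.png

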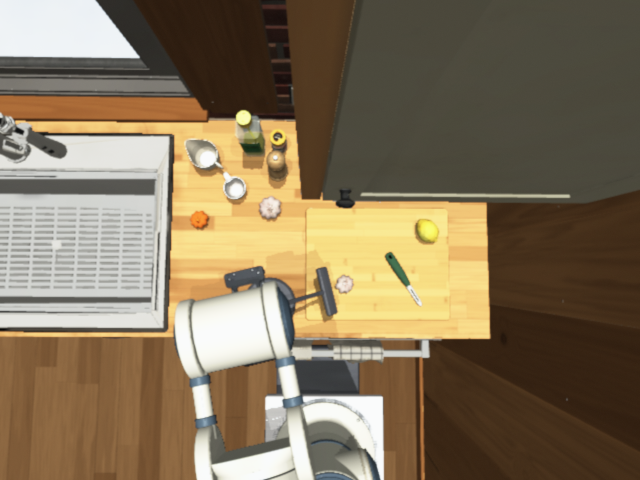

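The lamp hangs beside the board: foot edge about column 294, board edge 306, bar (326,291), garlic untouched at (344,284). Set it down slowly.

move_arm(grip=[0,0,0,0,0,0,0,0,0,0,0,0], translation=[[0.03,0.04,0.15],[0,0,0.2],[0,0,0.2],[0,0,0.2],[0,0,0.15],[0,0,0.1],[0,0,0.08],[0,0,0.06],[0,0,0.05],[0,0,0.05],[0,0,0],[0,0,0]], twist=[0,0,0,0,0,0,0,0,0,0,0,0])

```text
time: 7.53
tcp_pos: [0.4033, 0.1535, 0.2864]
eef_rot: [0.615, 0.789, 0.0, 0.0]
ft_force: [0.4, 0.0, -9.1]
finger_gap: 0.0178
grip_force: 50.0
```

```bash
python3 -c "
from h import *
go([.402,.152,.2859]);print(status.observe()['ft_force'])
"
```

```text
tcp [0.4033 0.1535 0.2864] ty heading 14.09 t 7.53 units [-0.028 -0.04   0.012]
[ 0.44524651  0.04208598 -9.08685028]
```

move_arm(grip=[0,0,0,0,0,0], translation=[[0,0,0.02],[0,0,0.02],[0,0,0.01],[0,0,0],[0,0,0],[0,0,0]], twist=[0,0,0,0,0,0])

```text
time: 8.03
tcp_pos: [0.4037, 0.1537, 0.2859]
eef_rot: [0.615, 0.789, 0.001, 0.001]
ft_force: [-6.8, -0.4, 18.3]
finger_gap: 0.0179
grip_force: 50.0
```

move_arm(grip=[0,0,91,91,91,91,91,91,91,91,91,91], translation=[[0,0,-0.025],[0,0,0],[0,0,0],[0,0,0],[0,0,0],[0,0,0],[0,0,0],[0,0,0],[0,0,0],[0,0,0],[0,0,0],[0,0,0]], twist=[0,0,0,0,0,0,0,0,0,0,0,0])

```text
time: 9.03
tcp_pos: [0.4032, 0.1535, 0.2853]
eef_rot: [0.615, 0.789, -0.0, -0.0]
ft_force: [-0.4, -0.1, -0.4]
finger_gap: 0.0814
grip_force: 0.0
```

move_arm(grip=[91,91,91,91,60,60,60,60,60], translation=[[0,0,-0.2],[0,0,-0.4],[0,0,-0.6],[0,0,-0.5],[0,0,-0.2],[0,0,0],[0,0,0],[0,0,0],[0,0,0]], twist=[0,0,0,0,0,0,0,0,0])

```text
time: 9.78
tcp_pos: [0.4027, 0.1534, 0.3603]
eef_rot: [0.615, 0.789, -0.001, -0.001]
ft_force: [0.3, 0.7, 0.6]
finger_gap: 0.0612
grip_force: 0.0
```

Run:
```python
from h import *
np.set_printoptions(precision=3,suppress=True)
p=vision.capture('scene');save(p,'s3')
L=np.array([.4035,.1535]);u=np.array([np.cos(np.radians(-75.9)),np.sin(np.radians(-75.9))])
W=lambda r,z:[*(L+r*u),z]
pts={"foot":W(0,.02),"bar":W(.153,.103),"hinge":W(.03,.235),"posttop":W(0,.306)}
c=p["color"]
for k,X in pts.items(): v=proj(p,X);print(k,v);cv2.circle(c,tuple(int(round(a)) for a in v),3,(255,0,0),-1)
a=p["color"][150:390,300:500,::-1];cv2.imwrite("pics/s3c.png",cv2.resize(a,None,fx=2.5,fy=2.5,interpolation=cv2.INTER_CUBIC))
# pinch: e=-.82
e=-.82;go(W(.03+.135*np.cos(e),.235+.135*np.sin(e)))
print("bar level",W(.21,.235)," level pinch",W(.165,.235))
```

```text
foot [378.22  352.013]
bar [385.96  269.171]
hinge [387.751 269.801]
posttop [390.333 253.616]
tcp [0.403 0.153 0.36 ] ty heading 14.1 t 9.83 units [-3.054  0.027  5.603]
bar level [np.float64(0.4546591524750647), np.float64(-0.05017312320979683), 0.235]  level pinch [np.float64(0.4436964769446937), np.float64(-0.006528882521983248), 0.235]
```

View pics/s3c.png

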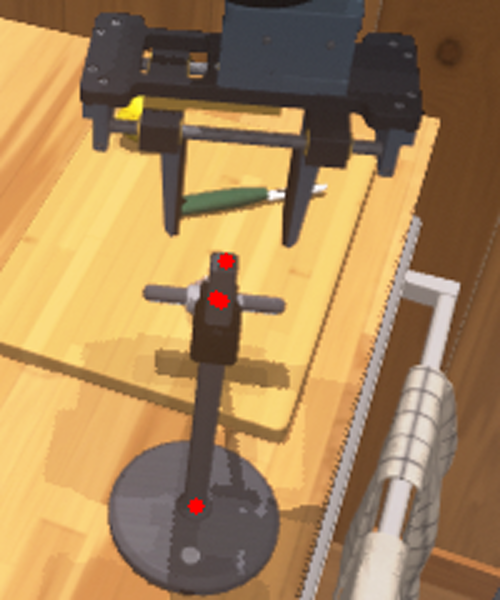

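The red predictions fall on the lamp: foot (197,505), bar (217,298), post top (226,262). It stands where planned. The wrist camera may stick out on the post side, so I'll check its position before pinching.

Run:
```python
from h import *
s=status.observe();p=vision.capture('wrist');M=R.from_quat(s["eef_rot"])
c,d=ray(p,(320,240));print("cam in tool",np.round(M.inv().apply(c-s["tcp_pos"]),3),"look",np.round(M.inv().apply(d),2),s["q"])
t=__import__("pickle").load(open("d0.pkl","rb"))["top"]
print(at_z(t,(245,278),.45),s["tcp_pos"])
```

```text
cam in tool [ 0.077  0.    -0.152] look [-0.3   0.    0.96] [ 2.25141453e-01  9.57444505e-02  1.57697751e+00 -6.46113611e-07
  1.47060009e+00 -2.08937197e-02]
[0.47175397 0.16721678 0.45      ] [0.40280562 0.15339513 0.36040464]
```

The camera would come down beside the post top (77 mm towards it, at z≈0.30). So I move out along the arm first, then turn the tool half a turn so the camera faces away.

move_arm(grip=[60,60,60,60,60,60,60,60,60,60,60,60], translation=[[-0.3,0,0],[-0.6,0,0],[-0.7,0,0],[-0.8,0,0],[-0.8,0,0],[-0.6,0,0],[0,0,0],[0,0,0],[0,0,0],[0,0,0],[0,0,0],[0,0,0]], twist=[0,0,0,0,0,0,1,1,1,1,1,1])

```text
time: 10.88
tcp_pos: [0.4401, 0.0061, 0.3608]
eef_rot: [0.83, 0.558, -0.0, -0.0]
ft_force: [-0.6, 0.0, -0.1]
finger_gap: 0.0603
grip_force: 0.0
```

move_arm(grip=[60,60,60,60,60,60,60,60,60,60,60,60], translation=[[0,0,0],[0,0,0],[0,0,0],[0,0,0],[0,0,0],[0,0,0],[0,0,0],[0,0,0],[0,0,0],[0,0,0],[0,0,0],[0,0,0]], twist=[1,1,1,1,1,1,1,1,1,1,1,1])

```text
time: 11.88
tcp_pos: [0.4401, 0.0061, 0.3608]
eef_rot: [0.999, -0.037, -0.0, -0.0]
ft_force: [0.3, 0.6, 0.6]
finger_gap: 0.0599
grip_force: 0.0
```

move_arm(grip=[60,60,60,60,60,60,60,60,60,60,60,60], translation=[[0,0,0],[0,0,0],[0,0,0],[0,0,0],[0,0,0],[0,0,0],[0,0,0],[0,0,0],[0,0,0],[0,0,0],[0,0,0],[0,0,0]], twist=[1,1,1,1,1,1,1,1,1,1,1,1])

```text
time: 12.88
tcp_pos: [0.4401, 0.0061, 0.3608]
eef_rot: [0.787, -0.617, -0.0, 0.0]
ft_force: [0.2, -0.8, -0.7]
finger_gap: 0.0601
grip_force: 0.0
```

Run:
```python
from h import *
L=np.array([.4035,.1535]);u=np.array([np.cos(np.radians(-75.9)),np.sin(np.radians(-75.9))])
e=-.82
go([*(L+(.03+.12*np.cos(e))*u),.235+.12*np.sin(e)]);print(status.observe()["q"])
p=vision.capture("wrist");save(p,"w4")
v=proj(p,[*(L+.153*u),.105]);print(v)
print([(r["uv"],r["p"]) for r in look_for(p,"light_bar")])
for a in (.013,.112,.153): cv2.circle(p["color"],tuple(int(round(k)) for k in proj(p,[*(L+a*u),.235-(a-.03)*np.tan(.82)])),3,(255,0,0),-1)
save(p,"w4m")
```

```text
tcp [0.4401 0.0061 0.3608] ty heading -166.2 t 12.88 units [-0.999 -0.01   5.34 ]
[-1.22020547e-01  1.09805853e-01  1.55942008e+00 -2.16081448e-06
  1.47322496e+00  2.77872786e+00]
[317.83066283 193.48495124]
[([314.0, 200.4], 0.71)]
```

View pics/w4m.png

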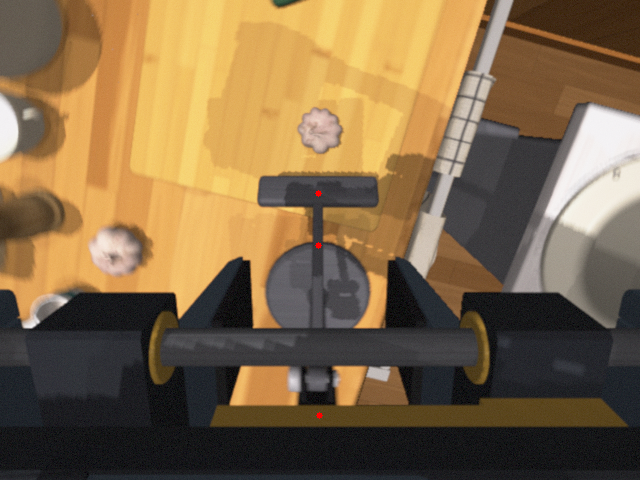

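The wrist view agrees: the arm lies along column 318 under the predicted dots and the bar is at (318,191). The garlic at (320,130) is in line. Descend onto the arm 120 mm out and pinch softly.

move_arm(grip=[60,60,60,60,60,60,60,60,60,60,60,60], translation=[[-0.3,0,0.3],[-0.4,0,0.5],[-0.3,0,0.6],[0,0,0.6],[0,0,0.6],[0,0,0.6],[0,0,0.6],[0,0,0.5],[0,0,0.4],[0,0,0.3],[0,0,0.2],[0,0,0]], twist=[0,0,0,0,0,0,0,0,0,0,0,0], newtons=12)

```text
time: 13.98
tcp_pos: [0.4297, 0.0449, 0.152]
eef_rot: [0.789, -0.614, -0.001, 0.001]
ft_force: [0.1, -0.2, -0.1]
finger_gap: 0.0604
grip_force: 0.0
```

move_arm(grip=[0,0,0,0,0,0,0,0,0,0,0,0], translation=[[0,0,0],[0,0,0],[0,0,0],[0,0,0],[0,0,0],[0,0,0],[0,0,0],[0,0,0],[0,0,0],[0,0,0],[0,0,0],[0,0,0]], twist=[0,0,0,0,0,0,0,0,0,0,0,0])

```text
time: 14.98
tcp_pos: [0.4306, 0.0449, 0.1534]
eef_rot: [0.789, -0.615, 0.0, -0.0]
ft_force: [0.3, 1.0, 1.9]
finger_gap: 0.01
grip_force: 12.0
```

Run:
```python
from h import *
s=status.observe();print(s["finger_gap"],s["grip_force"],s["ft_force"])
L=np.array([.4035,.1535]);u=np.array([np.cos(np.radians(-75.9)),np.sin(np.radians(-75.9))])
go([*(L+.15*u),.235])
r=(s["tcp_pos"][:2]-L)@u-.03;z=s["tcp_pos"][2]-.235;e0=np.arctan2(z,r);rad=np.hypot(r,z);print("rad",rad,"e",e0)
es=e0*(1-np.linspace(0,1,17));P=np.c_[rad*np.cos(es),-rad*np.sin(es)]/.04;print(np.round(np.diff(P,axis=0),3).tolist())
```

```text
0.01001530769341668 12.001778483390808 [0.2632271  1.02722413 1.87034585]
tcp [0.4306 0.0449 0.1534] ty heading -165.91 t 14.98 units [ 0.952 -0.006 -2.041]
rad 0.11564043983769093 e -0.7835572093368706
[[0.097, -0.103], [0.092, -0.107], [0.087, -0.112], [0.081, -0.116], [0.076, -0.12], [0.07, -0.123], [0.064, -0.127], [0.057, -0.129], [0.051, -0.132], [0.044, -0.134], [0.038, -0.136], [0.031, -0.138], [0.024, -0.139], [0.017, -0.141], [0.01, -0.141], [0.003, -0.142]]
```

Pinched on the 10 mm bar. Swing up along the arc (120 mm radius).

move_arm(grip=[0,0,0,0,0,0,0,0,0,0,0,0], translation=[[0.11,0,-0.11],[0.1,0,-0.115],[0.1,0,-0.12],[0.09,0,-0.125],[0.085,0,-0.13],[0.08,0,-0.13],[0.07,0,-0.135],[0.065,0,-0.14],[0.055,0,-0.14],[0.05,0,-0.14],[0.04,0,-0.145],[0,0,0]], twist=[0,0,0,0,0,0,0,0,0,0,0,0])

```text
time: 15.98
tcp_pos: [0.4393, 0.0117, 0.2117]
eef_rot: [0.789, -0.615, 0.001, -0.0]
ft_force: [-0.9, -0.8, 0.2]
finger_gap: 0.0099
grip_force: 12.0
```

move_arm(grip=[0,0,0,0,0,0,0,0], translation=[[0.035,0,-0.145],[0.025,0,-0.15],[0.02,0,-0.15],[0.01,0,-0.15],[0,0,-0.15],[0,0,0],[0,0,0],[0,0,0]], twist=[0,0,0,0,0,0,0,0])

```text
time: 16.65
tcp_pos: [0.44, 0.0085, 0.2405]
eef_rot: [0.789, -0.615, 0.001, -0.0]
ft_force: [2.0, -2.3, 1.2]
finger_gap: 0.0099
grip_force: 12.0
```

Run:
```python
from h import *
L=np.array([.4035,.1535]);u=np.array([np.cos(np.radians(-75.9)),np.sin(np.radians(-75.9))])
go([*(L+.15*u),.24])
p=vision.capture("wrist");c=p["color"]
v=np.array([-u[1],u[0]])
# bar outer-top edge ends and bar top corners if level
for r in(.193,.227):
  for w in(-.06,.06):
    cv2.circle(c,tuple(int(round(k)) for k in proj(p,[*(L+r*u+w*v),.242])),2,(255,0,0),-1)
for e in (-.15,-.08,0,.08,.15):
  print(e,[np.round(proj(p,[*(L+(.03+d*np.cos(e)-.007*np.sin(e))*u),.235+d*np.sin(e)+.007*np.cos(e)])[1],1) for d in(.163,.197)])
save(p,"w5")
q=vision.capture("scene");c=q["color"]
for r in(.193,.227):
  for w in(-.06,.06):
    cv2.circle(c,tuple(int(round(k)) for k in proj(q,[*(L+r*u+w*v),.242])),1,(255,0,0),-1)
m=np.hstack([cv2.resize(p["color"][:300,180:460],(373,400)),cv2.resize(q["color"][160:330,310:490],(424,400),interpolation=cv2.INTER_CUBIC)])
cv2.imwrite("pics/m5.png",m[:,:,::-1])
```

```text
tcp [0.44   0.0085 0.2405] ty heading -165.9 t 16.65 units [0.011 0.001 0.013]
-0.15 [np.float64(198.5), np.float64(117.5)]
-0.08 [np.float64(202.0), np.float64(114.8)]
0 [np.float64(209.3), np.float64(114.7)]
0.08 [np.float64(220.7), np.float64(118.6)]
0.15 [np.float64(235.0), np.float64(126.6)]
```

View pics/m5.png

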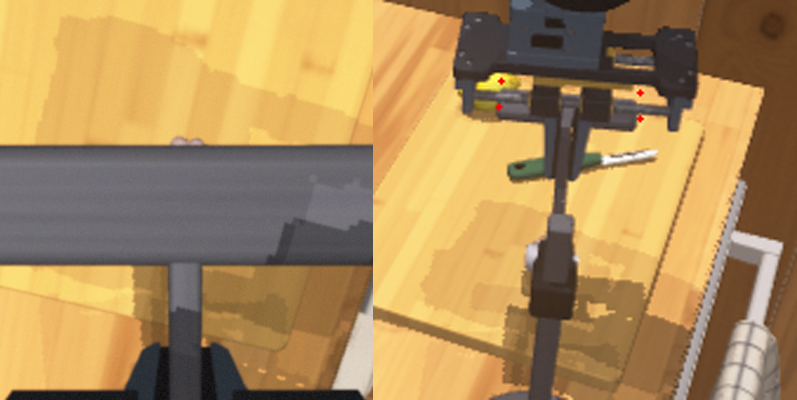

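The wrist view puts the bar's edges at rows 109 and 198, against 115 and 209 if level, so the arm is about 0.06 rad low. Raise 6 mm, release, back off and measure.

move_arm(grip=[0,0,0,0,60,60,60,60,60,60,60,60], translation=[[0,0,-0.05],[0,0,-0.05],[0,0,-0.05],[0,0,0],[0,0,0],[0,0,0],[0,0,0],[0,0,0],[0,0,0],[0,0,0],[0,0,0],[0,0,0]], twist=[0,0,0,0,0,0,0,0,0,0,0,0])

```text
time: 17.75
tcp_pos: [0.4396, 0.0086, 0.2463]
eef_rot: [0.789, -0.615, -0.0, 0.0]
ft_force: [0.0, -0.3, 0.1]
finger_gap: 0.0588
grip_force: 0.0
```

move_arm(grip=[60,60,60,60,60,60,60,60,60,60], translation=[[0,0,-0.4],[0,0,-0.8],[0,0,-0.8],[0,0,-0.8],[0,0,-0.6],[0,0,-0.3],[0,0,0],[0,0,0],[0,0,0],[0,0,0]], twist=[0,0,0,0,0,0,0,0,0,0])

```text
time: 18.58
tcp_pos: [0.4391, 0.0087, 0.3932]
eef_rot: [0.789, -0.615, -0.001, 0.001]
ft_force: [0.4, 0.5, -0.3]
finger_gap: 0.0602
grip_force: 0.0
```

Run:
```python
from h import *
L=np.array([.4035,.1535]);u=np.array([np.cos(np.radians(-75.9)),np.sin(np.radians(-75.9))]);v=np.array([-u[1],u[0]])
go([*(L+.15*u),.24])
out=[]
for n,(x,y,w,h,s) in {"wrist":(210,60,220,220,1.81),"scene":(320,170,150,150,2.66)}.items():
  p=vision.capture(n);save(p,n+"6")
  c=cv2.resize(p["color"][y:y+h,x:x+w],None,fx=s,fy=s,interpolation=cv2.INTER_CUBIC)[:398,:398].copy()
  for e in(-.15,-.08,0,.08):
    rows=[]
    for d in(.163,.197):
      for wd in(-.06,.06):
        q=proj(p,[*(L+(.03+d*np.cos(e)-.007*np.sin(e))*u+wd*v),.235+d*np.sin(e)+.007*np.cos(e)])
        rows.append(np.round((q-[x,y])*s,1).tolist())
        if e==0: cv2.circle(c,tuple(int(k) for k in rows[-1]),2,(255,0,0),-1)
    print(n,e,rows)
  out.append(c)
cv2.imwrite("pics/m6.png",np.hstack(out)[:,:,::-1])
```

```text
tcp [0.4391 0.0087 0.3932] ty heading -165.9 t 18.58 units [ 0.024 -0.025  3.83 ]
wrist -0.15 [[332.1, 180.4], [55.7, 180.4], [333.9, 99.9], [53.8, 99.9]]
wrist -0.08 [[337.0, 181.3], [50.7, 181.3], [340.1, 97.3], [47.6, 97.2]]
wrist 0 [[342.9, 184.9], [44.7, 184.9], [347.6, 97.1], [39.9, 97.0]]
wrist 0.08 [[349.2, 191.5], [38.4, 191.6], [355.8, 100.4], [31.6, 100.4]]
scene -0.15 [[270.3, 131.9], [111.9, 117.6], [269.6, 108.5], [115.7, 94.9]]
scene -0.08 [[272.4, 119.8], [112.6, 105.6], [272.0, 94.0], [116.6, 80.5]]
scene 0 [[274.7, 106.6], [113.4, 92.4], [274.8, 78.0], [117.6, 64.6]]
scene 0.08 [[277.1, 94.0], [114.0, 79.8], [277.6, 62.6], [118.4, 49.4]]
```

View pics/m6.png

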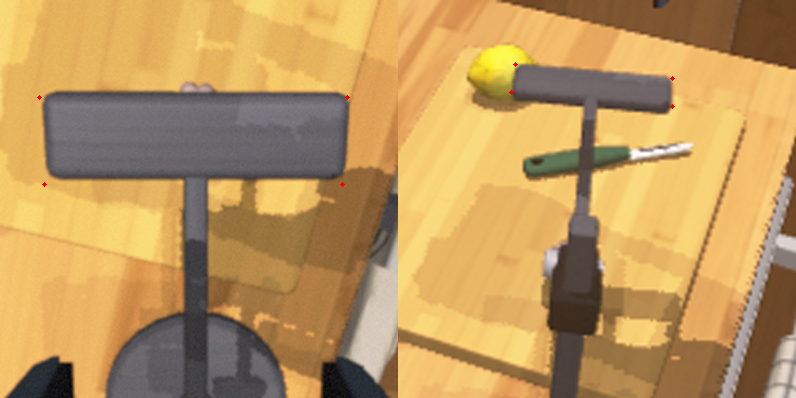

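Both views show the bar flat. In the scene view its far edge is at row 65, against 64.6 predicted for level; in the wrist view its width is 304 px, against 308 level and 292 at -0.08. So e≈-0.01, with the bar over the garlic and the gripper clear. I'll check numerically that it stays still and sits above the garlic before handing in.

move_arm(grip=[60,60,60,60,60,60,60,60,60,60,60,60], translation=[[0,0,0],[0,0,0],[0,0,0],[0,0,0],[0,0,0],[0,0,0],[0,0,0],[0,0,0],[0,0,0],[0,0,0],[0,0,0],[0,0,0]], twist=[0,0,0,0,0,0,0,0,0,0,0,0])

```text
time: 19.68
tcp_pos: [0.4396, 0.0086, 0.3943]
eef_rot: [0.789, -0.615, 0.0, 0.0]
ft_force: [-0.1, 0.6, -0.2]
finger_gap: 0.0602
grip_force: 0.0
```

Run:
```python
from h import *
a=cv2.imread("pics/scene6.png");p=vision.capture("scene");b=p["color"][:,:,::-1]
d=np.abs(a[180:300,340:440].astype(int)-b[180:300,340:440]).mean();print("diff",d)
w=vision.capture("wrist")
r1=look_for(p,"light_bar");r2=look_for(w,"light_bar")
print([(r["uv"],r["p"],at_z(p,r["uv"],.237)) for r in r1],[(r["uv"],r["p"],at_z(w,r["uv"],.24)) for r in r2])
if r1 and r2: print(tri([(p,r1[0]["uv"]),(w,r2[0]["uv"])]))
```

```text
diff 0.5803333333333334
[([392.7, 207.9], 0.58, array([ 0.45135286, -0.03800522,  0.237     ]))] [([316.6, 143.2], 0.8, array([ 0.4549145 , -0.04660374,  0.24      ]))]
(array([ 0.45400498, -0.04612107,  0.22996781]), [array([-0.4, -0. ]), array([1.1, 0. ])])
```

```bash
python3 -c "
from h import *
print(workorder.finish_job())"
```

```text
the job is handed in; nothing more can be done
None
```

I handed the job in without seeing the verdict: the lamp stands on the worktop about 30 mm from the board. By my measurements its arm holds within about 0.04 rad of level (limit 0.08), the light bar's middle is about 5 mm from the garlic's centre (limit 35), and the gripper is clear.

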